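Slide the full vial crate home into the cooling dock and start it

ROBOT

A 7-joint arm with a two-finger parallel gripper is mounted at the origin on a cart in front of the work surface, level with it; the furniture and walls round the work are solid. World frame = base frame: x ahead of the robot, y to its left, z up, the work surface at z = 0. Lengths are in mm, angles in rad, forces in N, time in s.
With the tool pointing down it reaches from about 400 to 875 mm from the base axis. Payload 4.4 kg.
Tool frame: the origin (TCP) lies between the finger pads; the fingertips stand ctrl.finger_overhang ahead of it and the grasp point (between the pads) lies 11 mm behind it (ctrl.finger_overhang is the distance from the TCP to the fingertips, in mm); z points along the fingers, y is the direction in which the jaws open and shut (so a half turn about z gives the same grasp; the last joint's range is limited). The gripper opens to 85 mm and grips with 20 to 120 N. Pads are 22 mm wide; open, the fingers measure 114 mm over their backs; the gripper's body (76 mm by 85 mm) begins 54 mm behind the grasp point. The pads swing forward as they close: fully open they stand 13 mm farther back than shut.
Start: joints at [-1.387, 0.628, 0.038, 1.517, -0.027, 0.996, -0.02], TCP at [160.662, 629.846, 239.313] pointing down, gripper open.
Joint ranges: [-3.06, 3.06], [-0.37, 2.12], [-1.25, 1.32], [0.18, 2.47], [-1.1, 4.24], [0.23, 1.98], [-2.94, 2.94]. Speed limits (rad/s): [2.57, 2.57, 3.14, 3.14, 3.14, 3.14, 3.14].

INTERFACE

Orientations are given as [roll, pitch, yaw] about the fixed x, y, z axes, in that order (R = Rz(yaw) Ry(pitch) Rx(roll)).
In Python, from cell import ctrl gives the robot as it stands. The module is installed in compiled form; this text tells all that it offers.
- The arm moves only by the tool step_arm, never from a script. Its argument "deltas" is a list that holds one entry, the list of rows, each a list of 7 numbers: the opening, from 0 (shut) to 1 (fully open), then the shift along the world's x, y, z in mm, then the turn, a rotation vector about the world's x, y, z in rad. In form: [[[grip, tx, ty, tz, rx, ry, rz], ...]]. A call has 1 to 10 rows; each row shifts and turns the commanded pose from where the row before left it; what a row does not reach is not made up. A row lasts 1/12 s, in which the tool goes at most 41.7 mm and 7.16 degrees, less where a joint would pass 70% of its speed; a pose out of reach is approached as far as the arm can. A call is refused whole if a number of a shift passes 41.7 or a number of a turn 0.125, either way. A call with a gripper value outside its range is refused whole. The fingers move at their own pace and stop on an object; the grip force is fixed at half the most. Time passes only in rows, so rows that do not move let the fingers close. It gives the time, the measured TCP pose, the force and the opening at its end, in the units of the state.
- ctrl.read_state(): the state, without advancing time (a new reading comes with each control period).
- ctrl.get_image(name): name is "side" or "top" or "wrist"; returns (picture, depth): 420x560x3 uint8, red, green, blue; 420x560 float32, mm along the optical axis (not along the pixel's ray), 0 where there is no reading.
- ctrl.camera_info(name): a dict with "intrinsics" (3x3 intrinsics, pixels), "rvec" (rotation vector, rad) and "tvec" (3), from world to camera coordinates, as OpenCV has them. Camera axes: x right, y down, z forward; pixel columns grow to the right and rows downward; lengths in mm; the calibration is good to about 2 mm. A picture is of the moment at which its call begins: read the wrist's pose just before it. camera_info takes no time and is no camera call; for the wrist camera it gives the pose at the moment of the call.
- ctrl.finish_job(): hands the job in, once; it reports no verdict.
The state is a dict: "clock": time; "qpos": joint angles; "qd": joint speeds; "tau": joint torques, N m; "eef_pos": TCP position; "tool_rot": TCP orientation; "force": force on the tool from outside, world axes, zero at the start; "torque": the same for the moment, N m; "width": finger opening in mm.
Only numpy, scipy, OpenCV 4.12 (cv2) and the standard library are available. Lean on these libraries where they do the work, as an engineer would, in place of code of your own. Each camera call takes 0.05 s, during which the arm holds its last target.

TASK

Push the heavy crate of upright vials along the worktop, with the fingertips low near its base so that it slides and does not tip, until it sits square and fully home against the end stop of the cooling dock. Take the fingers off the crate, and only then press the dock's green start button down; finish clear of everything. Do not grip or lift the crate, and leave the bottles, the timer and the tape where they stand.

Things in the scene. Friction and masses are not known exactly. Their poses are not given: they have to be found in the camera images.
- crate: Cream crate full of blue-capped vials, about 0.85 kg. Solid body 64 mm (x) by 98 mm (y) by 82 mm high, 66 x 105 x 88 with trim and caps. Origin: centre of its underside, z up. Starts before the dock's mouth, its x axis within 0.2 rad of the dock's; push its broad -x face. Slides at about 4 to 7 N if pushed below 35 mm, topples if pushed near the top; keep fingertips below half height.
- dock: Fixed dock. Origin: on the worktop, where the crate's origin is when home; x: push-in direction, z up. White head, 150 wide, 56 mm high, x +33 to +111 mm; its face at +33 is the end stop. Two rails 24 mm high, 12 thick: inner faces at y = -59 and +59 mm from the head back to x = -10 mm, then flaring out 32 degrees to x = -49, mouth 166 wide. No floor plate: the crate slides on the worktop.
- start_top (a point): Centre of the top face of the green round start button (26 mm across) on the top of the dock's control head; it is pressed straight down.
- start (a joint): Travel of the start button in m: 0 = up, 0.006 = fully down, which takes 5 N; it springs back.
- brown_bottle: Bystander: small brown bottle with black cap, 34 mm across, 66 mm high; origin at the centre of its underside.
- red_bottle: Bystander: white bottle with a pointed red nozzle, 42 mm across, 110 mm high; origin at the centre of its underside.
- timer: Bystander: white count-down timer lying flat, 62 x 78 x 21 mm; origin at the centre of its underside.
- tape_roll: Bystander: roll of tan tape lying flat, 96 mm across, 25 mm high; origin at the centre of its underside.
Not all that is in view belongs to the job. What is shaped like the dock but yellow is not meant.

How it is judged (in metres and radians):
On the way, in this order (a step that is already met when the one before it is completed fails the run):
1. the crate is home in the dock and the fingers are off it (x of crate in the frame of dock above -0.006 m and y of crate in the frame of dock between -0.014 and 0.014 m and angle between the x axis of crate and the x axis of dock, either way round below 0.1 rad and contact force between the fingers and crate below 0.1 N), for 0.2 s.
2. the start button is pressed down (value of joint start above 0.004 m), for 0.02 s.
At the end, for the whole second after the job is handed in: The crate stands upright on the worktop between the rails, within 6 mm of the home position along the dock and 14 mm across it, square to the dock within 0.1 rad, at rest; the start button has been pressed at least 4 mm after that and is up again (x of crate in the frame of dock between -0.006 and 0.006 m and y of crate in the frame of dock between -0.014 and 0.014 m and angle between the x axis of crate and the x axis of dock, either way round below 0.1 rad and height (world z) of crate below 0.005 m and angle between crate's own z axis and vertical below 0.05 rad and linear speed of crate below 0.02 m/s and value of joint start below 0.002 m); the robot touches nothing.
It fails at once if the crate is tipped by more than 0.2 rad or lifted off the worktop (angle between crate's own z axis and vertical above 0.2 rad or height (world z) of crate above 0.012 m).
It fails at once if the crate is taken between the fingers (x of the grasp point in the frame of crate between -0.03 and 0.03 m and y of the grasp point in the frame of crate between -0.047 and 0.047 m and z of the grasp point in the frame of crate below 0.082 m).
It fails at once if the crate is pushed with the fingertips above its half height (grasp point more than 60 mm up with over 2 N on the crate) (contact force between the fingers and crate above 2 N and height (world z) of the grasp point above 0.06 m).
It fails at once if the start button is pressed before the crate is home (value of joint start above 0.003 m and x of crate in the frame of dock below -0.008 m).
It fails at once if a bystander is moved more than 20 mm (distance of any of brown_bottle, red_bottle, timer, tape_roll from where it was at the start of the episode above 0.02 m).
It also fails if it takes over 51 s, if anything falls off the work surface, if the arm or the gripper's body presses on something with over 40 N, if the wrist force passes 120 N, or if a joint passes its speed limit or range.

## Working session

There is one attempt and no reset: what is moved stays moved. The work goes in short steps, Python scripts to look and compute and a tool call to move; the robot and the scene stay as the last step left them, time stands still between calls to the robot, and variables do not carry over. Pictures are saved under pics/ and viewed, and the job is handed in when it is done.

Besides the shell and the picture viewer there is one more tool, called after "Request:" as name([rows], argument=value, ...), one row to a line, values as JSON. step_arm: Moves the arm, as the interface text tells. Its arguments: {"type":"object","properties":{"deltas":{"type":"array"}},"required":["deltas"]}

```bash
mkdir -p pics; cat > h.py <<'E'
import numpy as np, cv2
from cell import ctrl
def cam(n):
    i=ctrl.camera_info(n); K=np.array(i['intrinsics'],float); R,_=cv2.Rodrigues(np.array(i['rvec'],float)); t=np.array(i['tvec'],float).ravel(); return K,R,t
def w(K,R,t,u,v,d):
    u=np.asarray(u,float);v=np.asarray(v,float);d=np.asarray(d,float)
    p=np.stack([(u-K[0,2])/K[0,0]*d,(v-K[1,2])/K[1,1]*d,d],-1); return (p-t)@R
def onz(K,R,t,u,v,z):
    r=np.array([(u-K[0,2])/K[0,0],(v-K[1,2])/K[1,1],1])@R; c=-t@R; return c+r*(z-c[2])/r[2]
E
python3 - <<'E'
from h import *
print(ctrl.read_state(), ctrl.finger_overhang)
for n in ["top","side"]:
    p,d=ctrl.get_image(n); np.savez(f'pics/{n}0.npz',p=p,d=d); cv2.imwrite(f'pics/{n}0.png',p[:,:,::-1]); K,R,t=cam(n); print(n,K,-t@R)
E
```

```text
{'clock': 0.0, 'qpos': array([-1.38681427,  0.62929961,  0.03843971,  1.51837149, -0.02699189,
        0.99630348, -0.02001897]), 'qd': array([ 1.78780723e-03,  1.85918267e-03,  2.04606011e-04, -5.10079039e-05,
        4.44593002e-04, -3.82780915e-05,  7.05102997e-04]), 'tau': array([-2.06585919e-04, -5.63414276e+01,  1.22658782e+00, -1.93430507e+01,
        1.11626589e-02,  1.09183238e-02, -6.59420081e-06]), 'eef_pos': array([160.49731075, 629.24471552, 238.41806767]), 'tool_rot': array([-3.13972884e+00,  2.78329470e-05,  2.89179780e+00]), 'force': array([ 0.1314877 , -0.14026392,  0.11023516]), 'torque': array([-0.03244027, -0.01758269,  0.00338528]), 'width': 85.43850166815967} 8.0
top [[439.12334818   0.         284.88414165]
 [  0.         439.12334818 209.1620299 ]
 [  0.           0.           1.        ]] [ 386.40126671 -100.40659688 1661.30849856]
side [[542.16820039   0.         282.74274351]
 [  0.         542.16820039 208.60778282]
 [  0.           0.           1.        ]] [  103.67283359 -1509.61419905  1004.82222546]
```

View pics/top0.png

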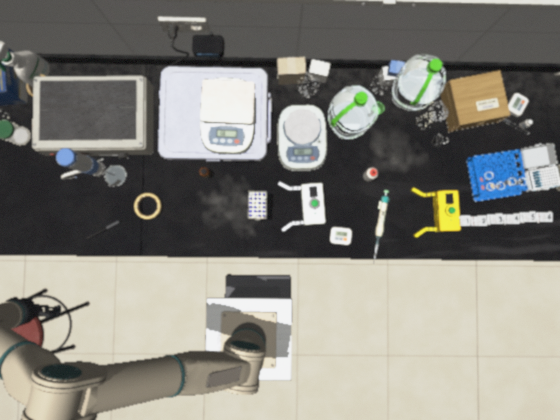

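View pics/side0.png

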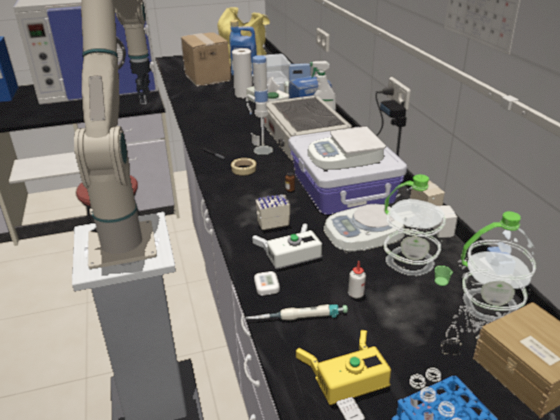

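The candidates in the top view are: white dock (313,203), which matches the description; yellow look-alike (447,210), excluded by colour; crate with blue caps (258,205); and the timer (341,236), red bottle (371,173), brown bottle (204,172) and tape (147,206). Next I'll check the choice in an enlarged crop.

```bash
python3 - <<'E'
from h import *
z=np.load('pics/top0.npz');p=z['p'];d=z['d'];K,R,t=cam('top')
c=p[160:260,220:360];cv2.imwrite('pics/crop0.png',cv2.resize(c,None,fx=5.7,fy=5.7,interpolation=cv2.INTER_CUBIC)[:,:,::-1])
for u,v in [(258,205),(313,203),(341,236),(371,173),(204,172),(258,190),(290,186)]:
    print(u,v,w(K,R,t,u,v,d[v,u]).round(1))
v,u=np.mgrid[100:300,180:400];P=w(K,R,t,u,v,d[100:300,180:400])
# heights map
H=P[...,2].copy();cv2.imwrite('pics/h0.png',cv2.resize(np.clip(H[60:160,40:180]*2,0,255).astype(np.uint8),None,fx=5.7,fy=5.7,interpolation=cv2.INTER_NEAREST))
E
```

```text
258 205 [495.8 -32.7  74. ]
313 203 [ 505.4 -231.9   76.1]
341 236 [ 387.1 -342.4   19.6]
371 173 [ 615.5 -439.7   91.5]
204 172 [615.1 166.6  62.2]
258 190 [558.1 -28.7  -0.8]
290 186 [ 574.7 -150.1    1.3]
```

View pics/crop0.png

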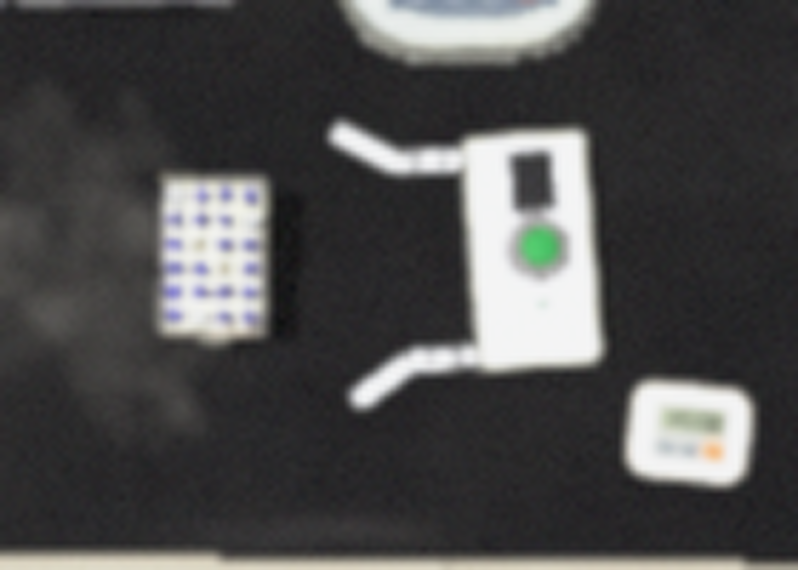

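View pics/h0.png

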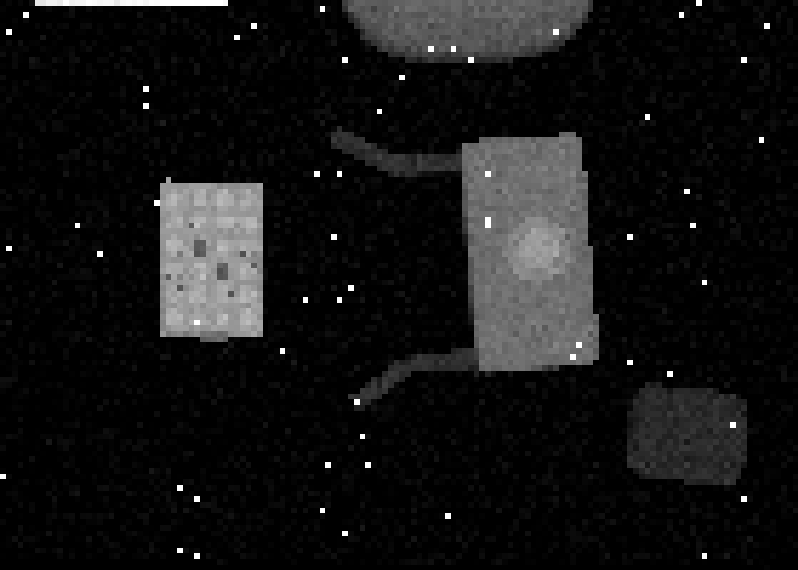

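The crop shows the dock head at crop (462–600,130–370) with the green button at (540,247) and the rails opening left. The crate is at (160–267,178–335), left of the mouth. The timer is lower right. The white dock is the right one. Next I'll get exact poses from depth.

```bash
cat > fit.py <<'E'
from h import *
def rect(P,zlo,zhi,x0,x1,y0,y1):
    P=P.reshape(-1,3); m=(P[:,2]>zlo)&(P[:,2]<zhi)&(P[:,0]>x0)&(P[:,0]<x1)&(P[:,1]>y0)&(P[:,1]<y1)
    Q=P[m,:2].astype(np.float32); return cv2.minAreaRect(Q),Q
E
python3 - <<'E'
from fit import *
z=np.load('pics/top0.npz');p=z['p'];d=z['d'];K,R,t=cam('top')
v,u=np.mgrid[0:420,0:560];P=w(K,R,t,u,v,d)
print('crate',rect(P,60,100,400,600,-110,20)[0])
print('head',rect(P,45,68,400,600,-300,-120)[0])
# edge pixels of head via mask at z 56
for n,(r,zl,zh) in {'crate':((400,600,-110,20),60,100),'head':((400,600,-300,-150),45,85)}.items():
    m=((P[...,2]>zl)&(P[...,2]<zh)&(P[...,0]>r[0])&(P[...,0]<r[1])&(P[...,1]>r[2])&(P[...,1]<r[3])).astype(np.uint8)
    cs,_=cv2.findContours(m,0,2);c=max(cs,key=cv2.contourArea);print(n,cv2.minAreaRect(c))
for n,a in {'face':[(301,185.4),(303.6,224.6)]}.items(): print([onz(K,R,t,*q,56).round(1) for q in a])
s=220;o=160;f=5.7
for n,x,y,zz in [('btn',540,247,70),('rail up inner near head',462,170,24),('rail lo inner',477,348,24),('rail up bend',405,172,24),('lo bend',418,348,24),('up tip',333,135,24),('lo tip',350,400,24),('hTL',465,138,56),('hTR',587,130,56),('hBL',480,370,56),('hBR',602,362,56)]:
    print(n,onz(K,R,t,s+x/f-.4,o+y/f-.4,zz).round(1))
g=(p[...,1].astype(int)-p[...,0]>60)&(u>295)&(u<330)&(v>190)&(v<215)
print(u[g].mean(),v[g].mean(),onz(K,R,t,u[g].mean(),v[g].mean(),70), np.median(P[g][:,2]))
E
```

```text
crate ((497.0626525878906, -27.369287490844727), (97.43082427978516, 62.261863708496094), 0.4882024824619293)
head ((505.0841979980469, -232.18704223632812), (149.66702270507812, 78.14305877685547), 4.718939781188965)
crate ((256.5, 204.5), (17.0, 27.0), 0.0)
head ((312.5126953125, 203.6776580810547), (40.46832275390625, 21.302867889404297), 85.91438293457031)
[array([ 571.2, -188.9,   56. ]), array([ 427.2, -199.7,   56. ])]
btn [ 506.2 -237.3   70. ]
rail up inner near head [ 559.8 -189.5   24. ]
rail lo inner [ 442.8 -200.3   24. ]
rail up bend [ 557.9 -152.    24. ]
lo bend [ 442.3 -161.7   24. ]
up tip [ 581.8 -104.4   24. ]
lo tip [ 407.8 -117.6   24. ]
hTL [ 577.1 -189.5   56. ]
hTR [ 583.4 -268.3   56. ]
hBL [ 427.6 -200.4   56. ]
hBR [ 433.6 -278.9   56. ]
314.3666666666667 202.63333333333333 [ 507.25045714 -237.35209321   70.        ] 78.21484301241394
```

Request:
step_arm([
  [[0.6,16.8,-28,0,0,0,-0.062],[0.6,16.8,-28,0,0,0,-0.062],[0.6,16.8,-28,0,0,0,-0.062],[0.6,16.8,-28,0,0,0,-0.062],[0.6,16.8,-28,0,0,0,-0.062],[0.6,16.8,-28,0,0,0,-0.062],[0.6,16.8,-28,0,0,0,-0.062],[0.6,16.8,-28,0,0,0,-0.062],[0.6,16.8,-28,0,0,0,-0.062],[0.6,16.8,-28,0,0,0,-0.062]],
])

```text
clock: 0.93
eef_pos: [329.0, 348.2, 239.2]
tool_rot: [-3.141, -0.0, 2.269]
force: [-0.1, 0.7, 0.5]
width: 51.1
```

Request:
step_arm([
  [[0.6,16.8,-28,0,0,0,-0.062],[0.6,16.8,-28,0,0,0,-0.062],[0.6,16.8,-28,0,0,0,-0.062],[0.6,16.8,-28,0,0,0,-0.062],[0.6,16.8,-28,0,0,0,-0.062],[0.6,16.8,-28,0,0,0,-0.062],[0.6,16.8,-28,0,0,0,-0.062],[0.6,16.8,-28,0,0,0,-0.062],[0.6,16.8,-25,0,0,0,-0.062],[0.6,16.8,-20,0,0,0,-0.062]],
])

```text
clock: 1.77
eef_pos: [497.0, 78.3, 239.2]
tool_rot: [-3.141, 0.001, 1.647]
force: [0.1, 0.8, -0.1]
width: 51.3
```

Request:
step_arm([
  [[0.6,0,0,-20,-0.116,-0.009,0],[0.6,0,0,-30,-0.116,-0.009,0],[0.6,0,0,-30,-0.116,-0.009,0],[0.6,0,0,-10,0,0,0],[0.6,0,0,0,0,0,0],[0.6,0,0,0,0,0,0]],
])

```text
clock: 2.27
eef_pos: [496.2, 80.3, 149.1]
tool_rot: [-3.138, 0.35, 1.653]
force: [0.4, 0.5, 1.7]
width: 51.8
```

```bash
python3 - <<'E'
from h import *
s=ctrl.read_state();print(s['clock'],s['eef_pos'],s['tool_rot'],s['force'],s['width'],ctrl.finger_overhang,s['qpos'])
R,_=cv2.Rodrigues(np.zeros(3))
from scipy.spatial.transform import Rotation as Ro
print(Ro.from_euler('xyz',s['tool_rot']).as_matrix().round(3))
n='top'
p,d=ctrl.get_image(n);cv2.imwrite('pics/top1.png',cv2.resize(p[150:260,190:340],None,fx=5.3,fy=5.3,interpolation=2)[:,:,::-1])
E
```

```text
2.2667 [496.18203529  80.33695305 149.11581774] [-3.1383772   0.34956093  1.6528122 ] [0.40071904 0.4767037  1.66983517] 51.79488377686529 8.0 [-0.81497428  0.69059688  0.58713456  1.97770557 -0.03713982  0.65259872
 -0.21247723]
[[-0.077  0.997  0.025]
 [ 0.936  0.081 -0.342]
 [-0.342 -0.003 -0.94 ]]
```

View pics/top1.png

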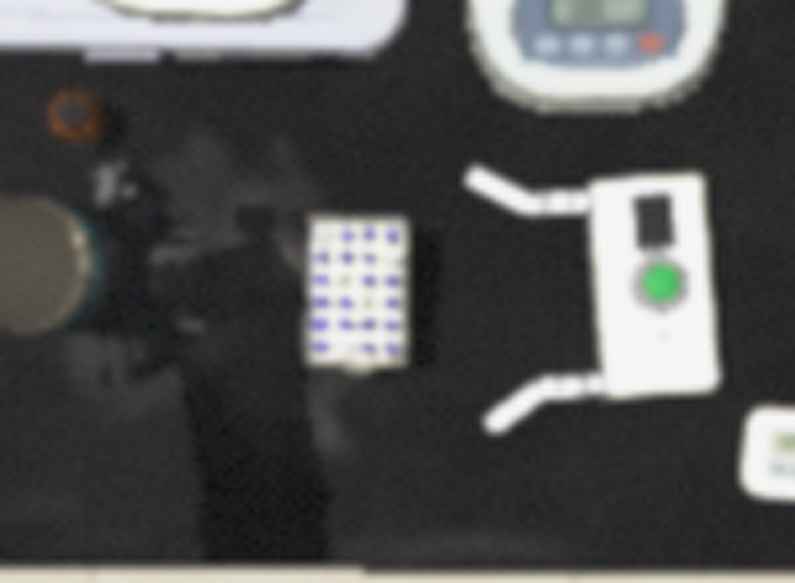

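Request:
step_arm([
  [[0.6,0.5,0,-30,0,0,0],[0.6,0.5,0,-30,0,0,0],[0.6,0,0,-30,0,0,0],[0.6,0,0,-25,0,0,0],[0.6,0,0,-13,0,0,0],[0.6,0,0,0,0,0,0]],
])

```text
clock: 2.82
eef_pos: [497.7, 79.6, 21.2]
tool_rot: [-3.14, 0.348, 1.649]
force: [-0.5, -0.5, 0.5]
width: 51.3
```

```bash
python3 - <<'E'
from h import *
s=ctrl.read_state();print(s['eef_pos'],s['force'])
p,d=ctrl.get_image('side');cv2.imwrite('pics/side1.png',cv2.resize(p[130:280,200:350],None,fx=4,fy=4,interpolation=2)[:,:,::-1])
E
```

```text
[497.74872826  79.58317376  21.23270552] [-0.54182537 -0.5322572   0.54870997]
```

View pics/side1.png

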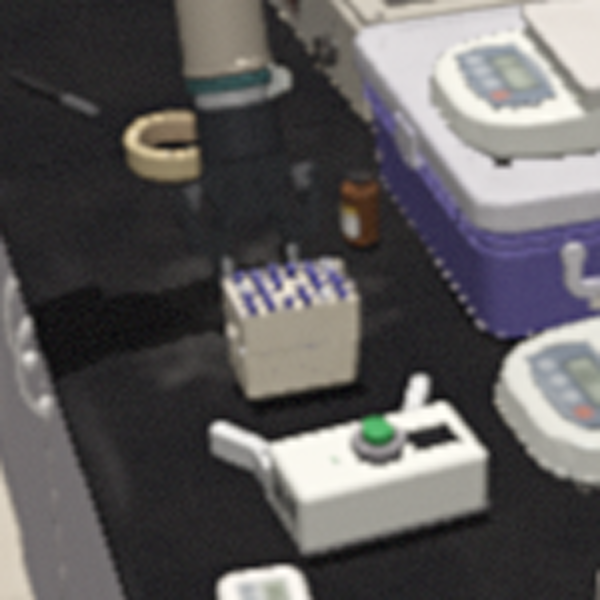

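The fingertips are low behind the crate, which is at about (290,330) in this crop, and the way ahead is clear.

Request:
step_arm([
  [[0.6,0,-15,0,0,0,0],[0.6,0,-15,0,0,0,0],[0.6,0,-12,0,0,0,0],[0.6,0,-6,0,0,0,0],[0.6,0,-5,0,0,0,0],[0.6,0,-3,0,0,0,0],[0.6,0,-3,0,0,0,0],[0.6,0,-3,0,0,0,0],[0.6,0,-3,0,0,0,0],[0.6,0,-3,0,0,0,0]],
])

```text
clock: 3.7
eef_pos: [497.5, 14.4, 21.0]
tool_rot: [-3.14, 0.347, 1.653]
force: [-1.6, 8.0, 4.3]
width: 51.2
```

Request:
step_arm([
  [[0.6,0,-3,0,0,0,0],[0.6,0,-3,0,0,0,0],[0.6,0,-3,0,0,0,0],[0.6,0,-3,0,0,0,0],[0.6,0,-3,0,0,0,0],[0.6,0,0,0,0,0,0]],
])

```text
clock: 4.2
eef_pos: [498.1, -1.0, 21.1]
tool_rot: [-3.141, 0.348, 1.654]
force: [0.6, 4.2, -1.0]
width: 51.3
```

```bash
cat > look.py <<'E'
from fit import *
import sys
s=ctrl.read_state();print(s['clock'],s['eef_pos'],s['force'])
p,d=ctrl.get_image('top');K,R,t=cam('top');cv2.imwrite(f'pics/{sys.argv[1]}.png',cv2.resize(p[150:260,190:340],None,fx=5.3,fy=5.3,interpolation=2)[:,:,::-1])
v,u=np.mgrid[0:420,0:560];P=w(K,R,t,u,v,d)
y=float(sys.argv[2])
pp=p.astype(int);white=(pp.min(-1)>90)|(pp[...,2]-pp[...,1]>25)
m=(P[...,2]>65)&(P[...,2]<100)&white&(abs(P[...,0]-498)<75)&(abs(P[...,1]-y)<55)
print(m.sum(),cv2.minAreaRect(P[m][:,:2].astype(np.float32)),np.median(P[m],0))
E
python3 look.py top2 -60
```

```text
4.2 [498.1085572   -0.96332777  21.07335854] [ 0.64768102  4.22436862 -1.00471067]
473 ((498.68212890625, -43.361454010009766), (99.09721374511719, 64.70729064941406), 4.479949474334717) [499.36696705 -43.51605941  79.26702699]
```

View pics/top2.png

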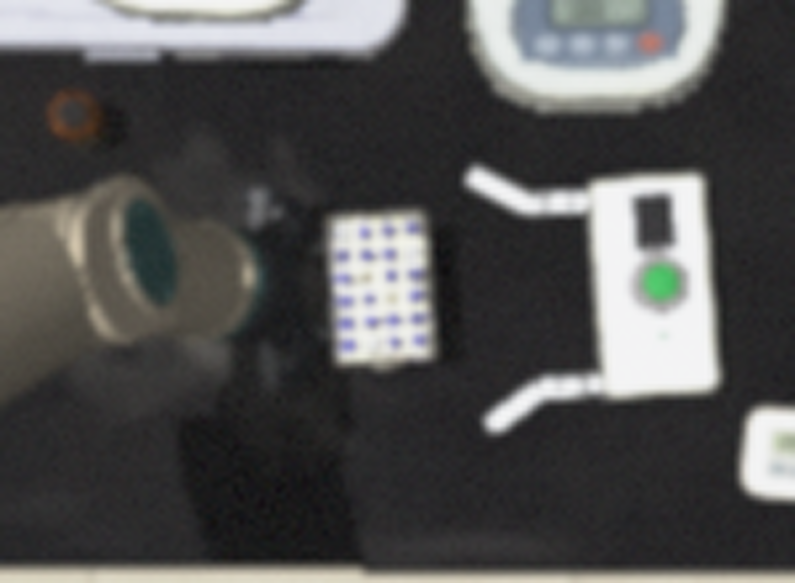

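Two-finger contact has squared the crate to about 0.078 rad, matching the dock. I'll keep pushing.

Request:
step_arm([
  [[0.6,0,-4,0,0,0,0],[0.6,0,-5,0,0,0,0],[0.6,0,-5,0,0,0,0],[0.6,0,-5,0,0,0,0],[0.6,0,-5,0,0,0,0],[0.6,0,-5,0,0,0,0],[0.6,0,-5,0,0,0,0],[0.6,0,-5,0,0,0,0],[0.6,0,-5,0,0,0,0],[0.6,0,-5,0,0,0,0]],
])

```text
clock: 5.08
eef_pos: [497.4, -51.8, 21.2]
tool_rot: [-3.14, 0.349, 1.652]
force: [-0.2, 2.1, -3.1]
width: 51.2
```

Request:
step_arm([
  [[0.6,0,-4,0,0,0,0],[0.6,0,-4,0,0,0,0],[0.6,0,-4,0,0,0,0],[0.6,0,-4,0,0,0,0],[0.6,0,-4,0,0,0,0],[0.6,0,-3,0,0,0,0],[0.6,0,-3,0,0,0,0],[0.6,0,-3,0,0,0,0],[0.6,0,0,0,0,0,0]],
])

```text
clock: 5.83
eef_pos: [497.9, -80.8, 21.8]
tool_rot: [-3.139, 0.349, 1.651]
force: [0.7, 0.6, -1.0]
width: 51.3
```

```bash
python3 look.py top3 -122
```

```text
5.8333 [497.93269511 -80.7912281   21.79369705] [ 0.66494658  0.64914188 -0.99312154]
473 ((498.52081298828125, -123.30643463134766), (98.69085693359375, 65.21189880371094), 2.081777572631836) [ 499.76575664 -123.17168744   79.00488345]
```

View pics/top3.png

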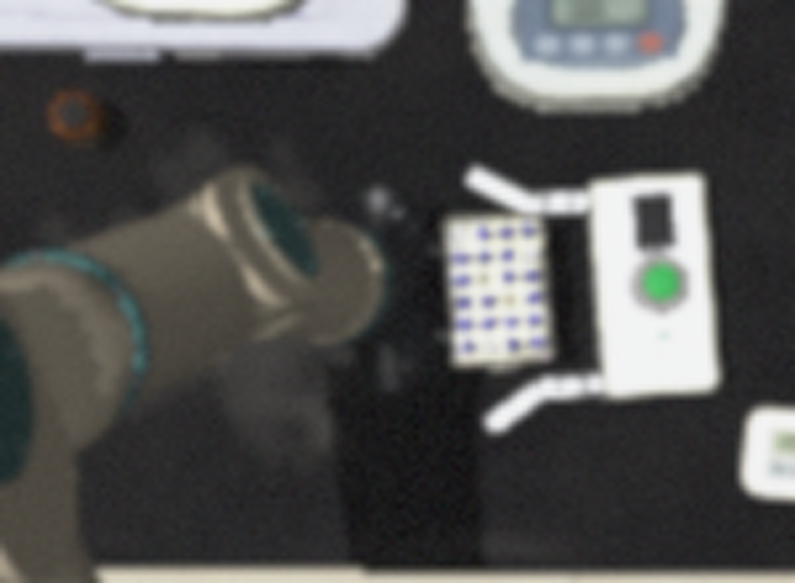

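Crate is inside the mouth at (498,290), rails clear on both sides, about 37 mm to go.

Request:
step_arm([
  [[0.6,0,-3,0,0,0,0],[0.6,0,-4,0,0,0,0],[0.6,0,-4,0,0,0,0],[0.6,0,-4,0,0,0,0],[0.6,0,-4,0,0,0,0],[0.6,0,-4,0,0,0,0],[0.6,0,-3,0,0,0,0],[0.6,0,-2,0,0,0,0],[0.6,0,-2,0,0,0,0]],
])

```text
clock: 6.63
eef_pos: [498.8, -108.6, 21.7]
tool_rot: [-3.141, 0.347, 1.653]
force: [0.8, 6.3, 4.0]
width: 51.2
```

Request:
step_arm([
  [[0.6,0,-1.5,0,0,0,0],[0.6,0,-1.5,0,0,0,0],[0.6,0,-1.5,0,0,0,0]],
])

```text
clock: 6.88
eef_pos: [498.8, -112.8, 21.7]
tool_rot: [-3.141, 0.347, 1.653]
force: [-1.1, 6.4, 3.8]
width: 51.4
```

Request:
step_arm([
  [[0.6,0,-1.5,0,0,0,0],[0.6,0,-1,0,0,0,0]],
])

```text
clock: 7.05
eef_pos: [498.9, -115.4, 21.7]
tool_rot: [-3.141, 0.347, 1.653]
force: [0.3, 6.8, 2.6]
width: 51.2
```

```bash
python3 look.py top4 -158
```

```text
7.05 [ 498.86461166 -115.38245489   21.74889607] [0.34442682 6.76732466 2.57527957]
461 ((500.9923095703125, -165.8083038330078), (99.70256042480469, 79.22893524169922), 6.586252689361572) [ 500.89579613 -158.99157789   79.35997792]
```

View pics/top4.png

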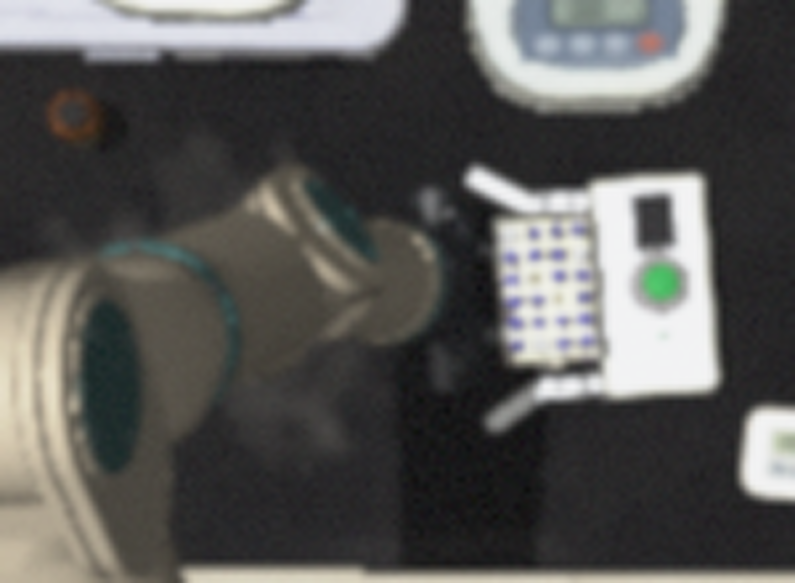

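The crate is nearly at the head, with only a thin gap near x≈598. The force is still at sliding level, so I'll push until the stop shows in the force.

Request:
step_arm([
  [[0.6,0,-1,0,0,0,0],[0.6,0,-1,0,0,0,0]],
])

```text
clock: 7.27
eef_pos: [498.9, -117.1, 21.7]
tool_rot: [-3.141, 0.347, 1.654]
force: [0.4, 6.8, 5.1]
width: 51.1
```

Request:
step_arm([
  [[0.6,0,-1,0,0,0,0],[0.6,0,-1,0,0,0,0]],
])

```text
clock: 7.43
eef_pos: [498.9, -119.1, 21.7]
tool_rot: [-3.141, 0.347, 1.654]
force: [0.5, 6.4, 3.6]
width: 51.0
```

Request:
step_arm([
  [[0.6,0,-1,0,0,0,0],[0.6,0,-1,0,0,0,0]],
])

```text
clock: 7.6
eef_pos: [498.9, -119.4, 21.6]
tool_rot: [3.141, 0.345, 1.655]
force: [-3.1, 13.9, 10.8]
width: 51.3
```

Request:
step_arm([
  [[0.6,0,-1,0,0,0,0],[0.6,0,0,0,0,0,0]],
])

```text
clock: 7.77
eef_pos: [498.9, -119.4, 21.6]
tool_rot: [3.141, 0.344, 1.656]
force: [-3.1, 14.7, 10.8]
width: 51.1
```

```bash
python3 look.py top5 -160
```

```text
7.7667 [ 498.92797065 -119.4248531    21.59688036] [-3.13056017 14.74091355 10.81494751]
460 ((501.1385498046875, -169.7078399658203), (99.88899230957031, 79.1270523071289), 7.057425022125244) [ 500.89282924 -162.57391189   79.3781653 ]
```

View pics/top5.png

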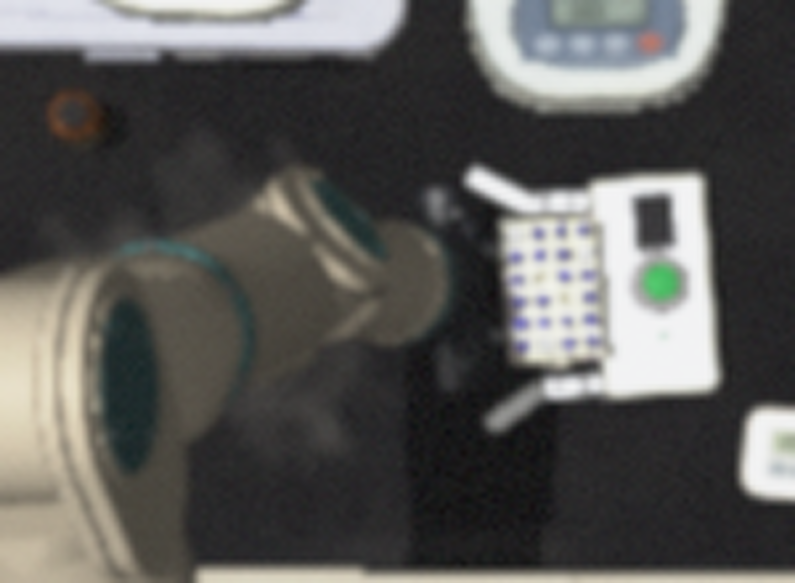

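Force rose to 15 N and motion stopped: the crate is flush against the head at (605,290). I'll back off straight, rise, and measure again.

Request:
step_arm([
  [[0.6,0,5,0,0,0,0],[0.6,0,10,0,0,0,0],[0.6,0,20,0,0,0,0],[0.6,0,20,0,0,0,0],[0.6,0,10,10,0,0,0],[0.3,0,10,30,0,0,0],[0,0,10,40,0,0,0],[0,0,10,40,0,0,0],[0,0,5,30,0.116,0.009,0],[0,0,0,0,0.116,0.009,0]],
])

```text
clock: 8.65
eef_pos: [502.0, -17.1, 177.3]
tool_rot: [3.132, 0.112, 1.663]
force: [-0.6, -0.5, -0.5]
width: -0.0
```

Request:
step_arm([
  [[0,0,0,0,0.116,0.009,0],[0,0,0,0,0,0,0],[0,0,0,0,0,0,0]],
])

```text
clock: 8.9
eef_pos: [497.2, -29.5, 171.7]
tool_rot: [-3.139, 0.002, 1.64]
force: [-0.5, 0.2, -0.2]
width: 0.2
```

```bash
cat > l2.py <<'E'
from fit import *
s=ctrl.read_state();print(s['clock'],s['eef_pos'],s['tool_rot'],s['force'],s['width'],ctrl.finger_overhang)
p,d=ctrl.get_image('top');K,R,t=cam('top')
q,_=ctrl.get_image('side')
cv2.imwrite('pics/top6.png',np.hstack([cv2.resize(p[170:250,250:350],(400,320),interpolation=2),cv2.resize(q[180:280,230:355],(400,320),interpolation=2)])[:,:,::-1])
v,u=np.mgrid[0:420,0:560];P=w(K,R,t,u,v,d)
def fit(m,n): print(n,m.sum(),cv2.minAreaRect(P[m][:,:2].astype(np.float32)))
X=P[...,0];Y=P[...,1];Z=P[...,2]
fit((Z>70)&(Z<100)&(abs(X-500)<75)&(Y>-205)&(Y<-110),'crate')
fit((Z>45)&(Z<66)&(abs(X-503)<85)&(Y<-190)&(Y>-290),'head')
g=(p[...,1].astype(int)-p[...,0]>50)&(u>295)&(u<330)&(v>190)&(v<215)
zz=np.median(Z[g]);print('btn',g.sum(),zz,np.sort(Z[g])[-8:],onz(K,R,t,u[g].mean(),v[g].mean(),zz))
E
python3 l2.py
```

```text
8.9 [497.16079943 -29.51845733 171.67315599] [-3.13905014e+00  2.34631329e-03  1.64019633e+00] [-0.54741978  0.21458169 -0.1755493 ] 0.20084773504981157 8.0
crate 456 ((499.75311279296875, -161.3985137939453), (99.23416137695312, 65.12718963623047), 4.431205749511719)
head 746 ((504.9383544921875, -233.0025634765625), (150.12066650390625, 78.283935546875), 4.233770370483398)
btn 34 78.05469527537545 [  80.91390408   80.92786982   82.37723079   82.89721955   83.28756378
   83.35027394   84.35591266 1661.30849856] [ 506.26269972 -236.1851708    78.05469528]
```

View pics/top6.png

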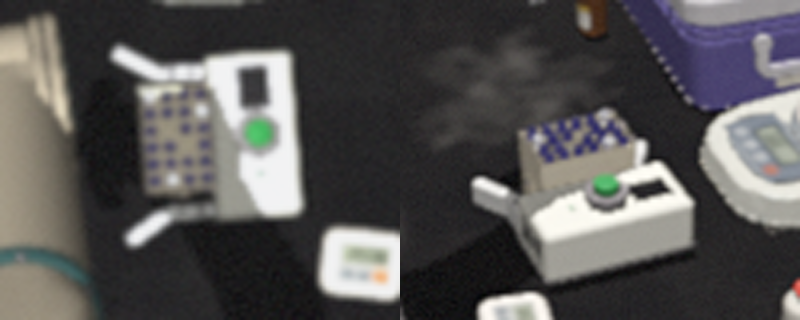

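The crate is home: along-dock separation from the head is 71.8 mm against a nominal 72, angle difference is 0.2°, and the side view shows it upright. The button top is at about (506.3, -236.2, 78). I'll move above it with the fingers shut.

Request:
step_arm([
  [[0,1.3,-30,0,0,0,0],[0,1.3,-30,0,0,0,0],[0,1.3,-30,0,0,0,0],[0,1.3,-30,0,0,0,0],[0,1.3,-30,0,0,0,0],[0,1.3,-30,0,0,0,0],[0,1.3,-26.7,0,0,0,0],[0,0,0,0,0,0,0],[0,0,0,0,0,0,0]],
])

```text
clock: 9.75
eef_pos: [507.2, -229.5, 170.8]
tool_rot: [-3.138, 0.001, 1.653]
force: [-0.8, 0.1, -0.7]
width: -0.2
```

Request:
step_arm([
  [[0,0,0,-25,0,0,0],[0,0,0,-25,0,0,0],[0,0,0,-22,0,0,0],[0,0,0,0,0,0,0],[0,0,0,0,0,0,0]],
])

```text
clock: 10.17
eef_pos: [506.8, -227.1, 98.8]
tool_rot: [-3.137, -0.001, 1.656]
force: [-0.4, -0.4, -0.5]
width: 0.0
```

```bash
python3 - <<'E'
from h import *
s=ctrl.read_state();print(s['clock'],s['eef_pos'],s['force'])
p,d=ctrl.get_image('side');q,_=ctrl.get_image('wrist');cv2.imwrite('pics/s7.png',np.hstack([cv2.resize(p[180:280,230:355],(400,320),interpolation=2),cv2.resize(q,(400,320))])[:,:,::-1])
E
```

```text
10.1667 [ 506.84058559 -227.14526236   98.8035181 ] [-0.37722838 -0.38477049 -0.51764385]
```

View pics/s7.png

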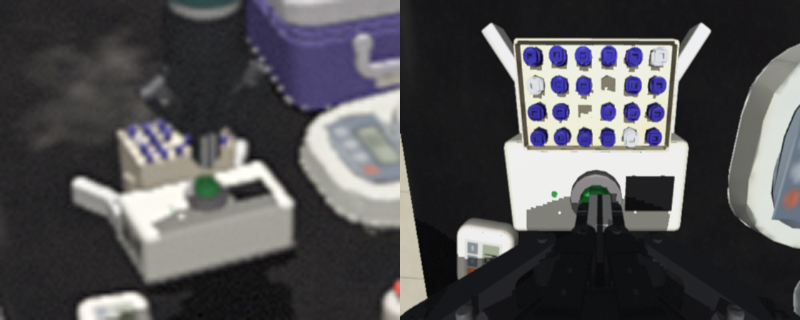

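The wrist view shows the crate square and flush in the dock, with the fingertips above the button. The TCP is 9 mm short in y, so I'll correct that and then press.

Request:
step_arm([
  [[0,-0.5,-5,0,0,0,0],[0,0,-4,0,0,0,0],[0,0,0,0,0,0,0],[0,0,0,-5,0,0,0],[0,0,0,-5,0,0,0],[0,0,0,0,0,0,0]],
])

```text
clock: 10.77
eef_pos: [505.7, -239.1, 88.6]
tool_rot: [-3.139, -0.0, 1.652]
force: [-0.8, -0.7, -0.1]
width: 0.3
```

Request:
step_arm([
  [[0,0,0,-2,0,0,0],[0,0,0,-2,0,0,0],[0,0,0,0,0,0,0]],
])

```text
clock: 11.02
eef_pos: [506.5, -239.2, 85.3]
tool_rot: [-3.14, 0.0, 1.652]
force: [0.2, 0.2, 1.7]
width: 0.1
```

Request:
step_arm([
  [[0,0,0,-2,0,0,0],[0,0,0,-1,0,0,0],[0,0,0,0,0,0,0]],
])

```text
clock: 11.27
eef_pos: [506.5, -239.3, 82.6]
tool_rot: [-3.14, 0.001, 1.652]
force: [-1.7, 0.1, 3.9]
width: -0.1
```

Request:
step_arm([
  [[0,0,0,-1.5,0,0,0],[0,0,0,-1,0,0,0],[0,0,0,0,0,0,0]],
])

```text
clock: 11.52
eef_pos: [506.5, -239.3, 80.2]
tool_rot: [-3.14, 0.001, 1.652]
force: [-0.6, 1.4, 5.5]
width: -0.2
```

Request:
step_arm([
  [[0,0,0,-1.5,0,0,0],[0,0,0,0,0,0,0]],
])

```text
clock: 11.68
eef_pos: [506.6, -239.3, 79.9]
tool_rot: [-3.14, 0.001, 1.652]
force: [-3.0, 2.0, 13.9]
width: -0.4
```

The force jumped to 14 N with no further motion, so the button is at the end of its travel. I'll retract clear.

Request:
step_arm([
  [[0,0,0,10,0,0,0],[0,0,0,25,0,0,0],[0,0,0,35,0,0,0],[0,0,0,40,0,0,0],[0,0,30,20,0,0,0],[0,0,40,0,0,0,0],[0,0,40,0,0,0,0],[0,0,40,0,0,0,0],[0,0,40,0,0,0,0],[0,0,40,0,0,0,0]],
])

```text
clock: 12.52
eef_pos: [506.3, -7.8, 208.8]
tool_rot: [-3.141, 0.001, 1.651]
force: [1.5, 0.8, -0.0]
width: 0.1
```

Request:
step_arm([
  [[0,0,20,0,0,0,0],[0,0,0,0,0,0,0],[0,0,0,0,0,0,0],[0,0,0,0,0,0,0]],
])

```text
clock: 12.85
eef_pos: [506.5, 9.5, 208.5]
tool_rot: [-3.14, 0.002, 1.651]
force: [0.0, 0.3, -0.2]
width: 0.4
```

```bash
sed -i 's/top6/top8/' l2.py; python3 l2.py
```

```text
12.85 [506.47673151   9.51018428 208.4843804 ] [-3.13991386e+00  1.58183500e-03  1.65088034e+00] [ 0.03977585  0.29578319 -0.17664381] 0.3715609426745788 8.0
crate 453 ((499.693359375, -161.57130432128906), (99.070068359375, 65.17620849609375), 4.471935272216797)
head 741 ((505.05322265625, -232.48495483398438), (149.92529296875, 77.76055908203125), 4.416013717651367)
btn 34 76.35334218218196 [79.72353284 79.73087282 80.79573966 80.99729765 81.16379951 81.21678104
 82.23034765 83.61491431] [ 506.39150195 -236.33107747   76.35334218]
```

View pics/top8.png

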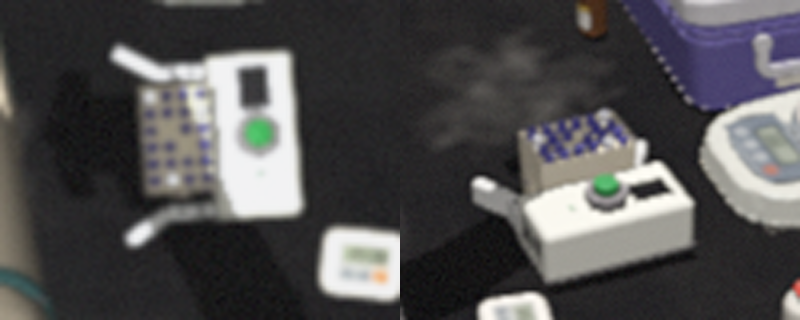

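The crate is flush and upright in the dock, the button at (258,133) is up again, the timer hasn't moved, and the arm is clear. I'm handing in.

```bash
python3 -c "
from cell import ctrl
print(ctrl.finish_job())"
```

```text
the job is handed in; nothing more can be done
None
```

The crate is home in the white dock, the green start button was pressed after that, and the job is handed in. `finish_job()` gave no verdict, so what follows rests on my own measurements.

- **Push:** I pushed the crate with both fingertips about 15 mm above the worktop and the tool tilted back so its body stayed clear of the vials. It turned square to the dock, and I stopped when the force rose to about 15 N against the end stop. I then backed the fingers off.
- **Button:** With the fingers shut, I pressed the button about 6 mm, until the force jumped to about 14 N. I then moved the arm clear, finishing about 13 s into the 51 s allowed.

**Last checks:**
- **Crate position:** it is about 71 mm from the head's centre (72 is nominal, camera accuracy about 2 mm). It is square within about 0.1° and, by eye, upright.
- **Button:** it is back up, measured at about 76 mm against 78 before the press. That difference is close to the measurement noise.
- **Clearance:** the force on the tool is near zero.
- **Bystanders:** the timer and the brown bottle look unmoved in the pictures. I did not measure the bystanders again, and the arm did not go near the tape or the red bottle at low height.

One disagreement came up: the tool stopped about 9 mm short of where I meant it to be over the button. I corrected this before pressing, and it ended about 3 mm off centre, still well on the button.

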